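Square a shelf board into the measuring jig at the hardware counter

ROBOT

A 7-joint arm with a two-finger parallel gripper is mounted at the origin on the work surface. World frame = base frame: x ahead of the robot, y to its left, z up, the work surface at z = 0. Lengths are in m, angles in rad, forces in N, time in s.
With the tool pointing down it reaches from about 0.425 to 0.825 m from the base axis. Payload 3.6 kg.
Tool frame: the origin (TCP) lies where the fingers leave the gripper's body, on its centre line; the fingertips stand 73 mm ahead of it and the grasp point (between the pads) lies 54 mm ahead of it; z points along the fingers, y is the line along which they close (so a half turn about z gives the same grasp; the last joint's range is limited). The gripper opens to 85 mm and grips with 20 to 120 N. Pads are 22 mm wide; open, the fingers measure 114 mm over their backs; the gripper's body (76 mm by 85 mm) begins 54 mm behind the grasp point. The pads swing forward as they close: fully open they stand 13 mm farther back than shut.
Start: joints at [-1.331, 0.615, -0.013, 1.423, 0.008, 1.103, -0.04], TCP at [0.171, 0.627, 0.304] pointing down, gripper open.
Joint ranges: [-3.12, 3.12], [-0.3, 2.06], [-1.34, 1.32], [0.26, 2.42], [-1.36, 4.5], [0.01, 1.98], [-2.84, 2.84]. Speed limits (rad/s): [2.79, 2.79, 3.14, 3.14, 3.14, 3.14, 3.14].

INTERFACE

Orientations are given as a unit quaternion [x, y, z, w].
In Python, from station import arm, snapshot, camera_info, ticket gives the robot as it stands. Calls block until the motion is done:
- arm.movep(position, orientation): joint-space move of the TCP to a pose.
- arm.line_to(position, velocity=0.15, ori=None): straight line of the TCP; ori=None keeps the orientation; velocity is the mean speed in m/s.
- arm.move_j(angles): joint-space move.
- arm.move_gripper(opening, effort=None): opening from 0.0 (shut) to 1.0 (fully open); effort is the grip in N (None keeps the last); returns when the fingers have stopped.
- arm.pause(seconds).
- arm.ik(position, orientation): joint angles nearest the present ones, or None.
- snapshot(name): name is "scene" or "top" or "wrist"; returns the picture (480x640x3 uint8, blue, green, red); there is no depth.
- camera_info(name): a dict with "fx", "fy", "cx", "cy" (pixels), "dist_coeffs" ([k1, k2, p1, p2, k3] as OpenCV has them; the pictures are not rectified), "R" (3x3) and "t" (3): a world point X has camera coordinates R X + t; the wrist camera has in their place "T_tool_cam" (4x4, takes a point from camera to tool coordinates, whose origin is the TCP and whose axes are the flange's). Camera axes: x right, y down, z forward; pixel columns grow to the right and rows downward; lengths in m; the calibration is good to about 2 mm. A picture is of the moment at which its call begins: read the wrist's pose just before it. camera_info takes no time and is no camera call.
A pose or a line that the arm cannot do raises arm.MotionError and nothing moves.
- ticket.finish_job(): hands the job in; it is judged then, once.
Readings, each from a call of its own:
- arm.read_time(): time.
- arm.read_joint_positions(): joint angles.
- arm.read_dq(): joint speeds.
- arm.read_effort(): joint torques, N m.
- arm.read_tool_pos(): TCP position.
- arm.read_eef_rot(): TCP orientation.
- arm.read_ft_force(): force on the tool from outside, world axes, zero at the start.
- arm.read_wrist_torque(): the same for the moment, N m.
- arm.read_opening(): opening from 0.0 (shut) to 1.0 (fully open).
- arm.read_finger_force(): force on a finger pad.
Only numpy, scipy, OpenCV 4.12 (cv2) and the standard library are available. Lean on these libraries where they do the work, as an engineer would, in place of code of your own. Each camera call takes 0.05 s, during which the arm holds its last target. There are 200 camera calls.

TASK

First take the dark wooden offcut off the black measuring jig and put it in the green bin. Then lay the pale board flat on the jig and push it square and fully home into the fence corner, its red end flush against the end stop and its long side flush along the back fence. Leave the jar, the paint can and the two cartons where they stand, and let go of everything.

Things in the scene. Friction and masses are not known exactly. Their poses are not given: they have to be found in the camera images.
- jig: Measuring jig, fixed: black bed 160 (x) x 240 (y) x 12 mm with two aluminium fences, 15 mm thick, 22 mm above the bed (tops 34 mm above the counter). Back fence (yellow scale on top): along y on the +x edge, all 240 mm. End stop (no scale): along x on the +y edge, the other 145 mm. The -x and -y edges are open. Origin: centre of the underside. Position and yaw vary.
- jig_corner (a point): The fence corner: where the inner faces of the back fence and the end stop meet, on the bed's upper surface; (65, 105, 12) mm from the jig's origin, same axes as the jig. The back fence's inner face is its plane x = 0, the end stop's is y = 0; the free bed lies towards -x and -y.
- board: Pale wooden board 160 (x) x 60 (y) x 22 mm (z), about 0.13 kg, with a red painted end at +x. Origin at the centre of its underside, x along its length towards the red end. Starts flat on the counter on one side of the jig, turned any way.
- board_mid (a point): The centre of the board (11 mm above its underside).
- board_red_end (a point): The centre of the board's red end face, 80 mm from the board's centre along its +x.
- offcut: Dark wooden offcut 90 (x) x 45 (y) x 45 mm (z), about 0.11 kg. Origin at the centre of its underside. Starts on the jig's bed, near the fence corner where the board must go, turned any way.
- offcut_mid (a point): The centre of the offcut (22.5 mm above its underside).
- bin: Green open-topped bin, fixed to the counter, 180 (x) x 150 (y) x 70 mm high outside, walls and floor 4 mm thick. Origin at the centre of its underside. Stands on the other side of the jig from the board.
- jar: Bystander: amber screw jar with a black cap, 64 mm across, 105 mm high, standing between the robot and the jig. Origin at the centre of its underside.
- paint_can: Bystander: blue and steel paint can, 100 mm across, 120 mm high, standing beyond one far side of the jig. Origin at the centre of its underside.
- carton_green: Bystander: green carton 75 (x) x 110 (y) x 60 mm high with a yellow band, beyond the other far side of the jig. Origin at the centre of its underside.
- carton_blue: Bystander: blue carton 55 (x) x 130 (y) x 45 mm high with a yellow band, standing just behind the back fence. Origin at the centre of its underside.
Things that resemble listed ones, but are neither listed nor needed, are in the scene too. What is shaped like the offcut but purple or turquoise is not meant.

How it is judged:
By the outcome, as a careful person would: the job done as asked, in the order asked, and still so for the second after the job is handed in, with the robot touching nothing.
It also fails if it takes over 69 s, if anything falls off the work surface, if the arm or the gripper's body presses on something with over 40 N, if the wrist force passes 120 N, or if a joint passes its speed limit or range.

## Working session

There is one attempt and no reset: what is moved stays moved. The work goes in short steps, each a Python script; the robot and the scene stay as the last script left them, time stands still between calls to the robot, and variables do not carry over. Pictures are saved under pics/ and viewed, at most 10 in all, crops included, and the job is handed in when it is done.

```bash
ls; mkdir -p pics
python3 - <<'E'
from station import arm,snapshot,camera_info
import cv2,numpy as np
a=snapshot("scene");b=snapshot("top")
cv2.imwrite("pics/scene0.png",a);cv2.imwrite("pics/top0.png",b)
for n in("scene","top","wrist"):print(n,camera_info(n))
print(arm.read_time(),arm.read_eef_rot(),arm.read_tool_pos())
E
```

```text
pics
scene {'fx': 546.2707377980272, 'fy': 546.2707377980272, 'cx': 319.4127101736997, 'cy': 237.28701897606462, 'dist_coeffs': array([-0.14535808,  0.        ,  0.        ,  0.        ,  0.        ]), 'R': array([[ 0.78375904,  0.6207426 , -0.02000985],
       [ 0.43421842, -0.57071712, -0.69694787],
       [-0.44404519,  0.53755055, -0.71684257]]), 't': array([-0.41858933, -0.2060647 ,  1.7359335 ])}
top {'fx': 519.181945316458, 'fy': 519.181945316458, 'cx': 327.5018020810567, 'cy': 237.07008310990472, 'dist_coeffs': array([-0.09766202,  0.        ,  0.        ,  0.        ,  0.        ]), 'R': array([[ 0.01295094, -0.99984784,  0.01168652],
       [-0.99160388, -0.01434627, -0.12851429],
       [ 0.12866239, -0.00992401, -0.9916388 ]]), 't': array([-0.02852796,  0.55358802,  1.25832017])}
wrist {'fx': 398.3324915607327, 'fy': 398.3324915607327, 'cx': 319.7639427870343, 'cy': 246.0558693213607, 'dist_coeffs': array([-0.07853949,  0.        ,  0.        ,  0.        ,  0.        ]), 'T_tool_cam': array([[-3.23513398e-04, -9.57734051e-01, -2.87654973e-01,
         7.25357376e-02],
       [ 9.99999946e-01, -3.27570693e-04, -3.40260891e-05,
        -3.18488477e-04],
       [-6.16393949e-05, -2.87654969e-01,  9.57734105e-01,
        -7.09050691e-02],
       [ 0.00000000e+00,  0.00000000e+00,  0.00000000e+00,
         1.00000000e+00]])}
0.1 [ 1.32471552e-01  9.91186096e-01 -1.17741118e-03 -1.56040848e-04] [0.17059186 0.62666678 0.30281556]
```

View pics/top0.png

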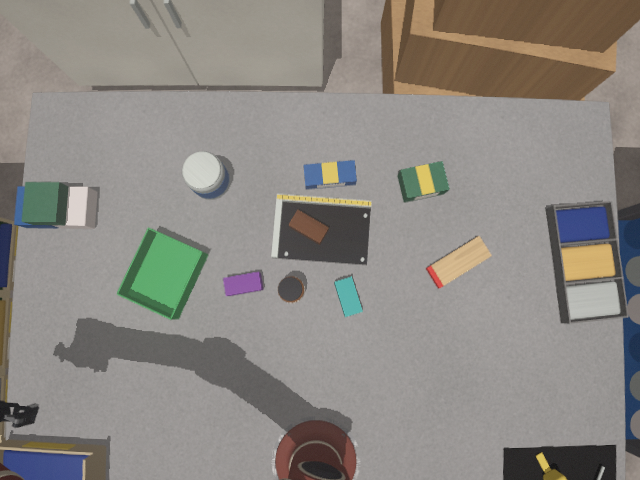

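View pics/scene0.png

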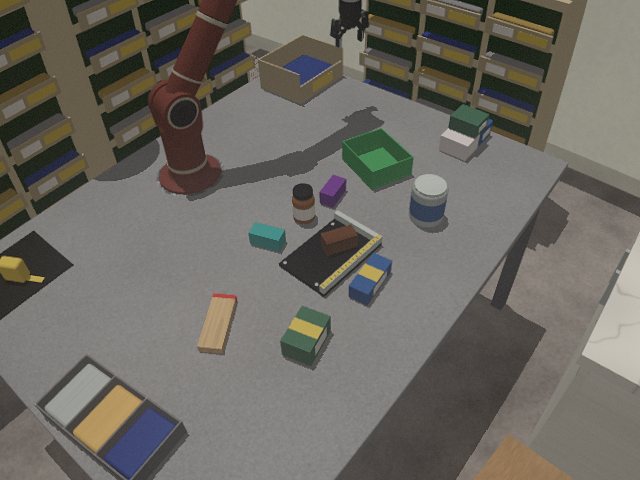

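The offcut could be confused with three things in the top view: brown at (309,226) on the jig, purple at (243,284) and turquoise at (348,296). The brown one matches the description. For the board, the choices are the pale one with the red end at (459,262) and the orange tray at (588,263), and I take the first.

```bash
cat > h.py <<'E'
from station import arm,snapshot,camera_info,ticket
import cv2,numpy as np
from scipy.spatial.transform import Rotation as Rot
def pose(name):
    """camera-to-world R, centre"""
    c=camera_info(name)
    if name!="wrist": return c,c["R"].T,-c["R"].T@c["t"]
    T=np.eye(4);T[:3,:3]=Rot.from_quat(arm.read_eef_rot()).as_matrix();T[:3,3]=arm.read_tool_pos()
    T=T@c["T_tool_cam"];return c,T[:3,:3],T[:3,3]
def K(c):return np.array([[c["fx"],0,c["cx"]],[0,c["fy"],c["cy"]],[0,0,1]])
def cast(px,z,P):
    c,R,C=P
    u=cv2.undistortPoints(np.float64(px).reshape(-1,1,2),K(c),c["dist_coeffs"])[:,0]
    d=np.c_[u,np.ones(len(u))]@R.T
    return C+d*((z-C[2])/d[:,2])[:,None]
def big(m,roi=None):
    if roi: 
        k=np.zeros_like(m);x0,y0,x1,y1=roi;k[y0:y1,x0:x1]=1;m=m*k
    cs,_=cv2.findContours(m,cv2.RETR_EXTERNAL,cv2.CHAIN_APPROX_NONE)
    return max(cs,key=cv2.contourArea)[:,0]
def hsv(im,lo,hi):return cv2.morphologyEx(cv2.inRange(cv2.cvtColor(im,cv2.COLOR_BGR2HSV),lo,hi),cv2.MORPH_OPEN,np.ones((3,3)))
def rect(pts):
    """centre, (long,short), yaw of long axis"""
    (c,(w,h),_)=r=cv2.minAreaRect((pts[:,:2]*1000).astype(np.float32));b=cv2.boxPoints(r)
    e=b[1]-b[0];f=b[2]-b[1]
    l=e if np.hypot(*e)>np.hypot(*f) else f
    return np.array(c)/1000,(max(w,h),min(w,h)),np.arctan2(l[1],l[0])
def down(a):
    """tool down, closing axis (y) at world yaw a"""
    y=np.array([np.cos(a),np.sin(a),0]);z=np.array([0,0,-1.]);return Rot.from_matrix(np.c_[np.cross(y,z),y,z]).as_quat()
E
python3 - <<'E'
from h import *
im=cv2.imread("pics/top0.png");P=pose("top");print("C",P[2])
H=cv2.cvtColor(im,cv2.COLOR_BGR2HSV)
for n,(x,y) in dict(off=(309,226),board=(465,258),red=(435,276),bed=(340,245),bin=(165,270),scale=(330,200),jar=(291,289),stop=(278,230),counter=(400,240)).items():print(n,H[y,x])
def go(n,lo,hi,roi,z):
    p=big(hsv(im,lo,hi),roi);c,s,a=rect(cast(p,z,P));print(n,p.mean(0).round(),c.round(4),np.round(s,1),round(np.degrees(a),1));return c
go("off",(0,80,30),(20,255,160),(270,195,375,268),.057)
go("board",(0,50,120),(30,255,255),(415,225,505,300),.022)
go("red",(0,150,80),(6,255,255),(415,225,505,300),.022);go("red2",(170,120,80),(180,255,255),(415,225,505,300),.022) if 0 else 0
go("bin",(45,80,30),(75,255,255),(100,215,220,330),.07)
go("scale",(20,120,120),(35,255,255),(265,190,380,212),.034)
go("bed",(0,0,0),(180,255,60),(265,195,380,270),.012)
go("jar",(0,0,0),(180,255,75),(270,265,310,305),.105)
go("bluec",(100,80,40),(125,255,255),(295,150,365,195),.045)
print("stop corners",cast([[272,257],[280,257],[277,196],[371,203]],.034,P).round(4))
cv2.imwrite("pics/crop0.png",cv2.resize(im[180:310,220:510],None,fx=2.7,fy=2.7,interpolation=cv2.INTER_CUBIC))
E
```

```text
C [ 0.38741102 -0.00809411  1.31927646]
off [ 10 111 119]
board [ 18  85 208]
red [  1 164 212]
bed [15 15 70]
bin [ 66 112 171]
scale [ 24 132 219]
jar [160  10  77]
stop [ 39   9 208]
counter [ 12   8 161]
off [308. 226.] [0.5775 0.0274] [90.6 47.9] 60.1
board [458. 262.] [ 0.4978 -0.3533] [165.1  62.2] -58.3
red [434. 276.] [ 0.4594 -0.2907] [57.4 13. ] 32.0
bin [162. 274.] [0.454  0.3793] [179.  165.2] -23.0
scale [340. 201.] [ 0.6463 -0.0525] [22.7  5.1] -89.1Traceback (most recent call last):
  File "<stdin>", line 12, in <module>
  File "<stdin>", line 6, in go
  File "h.py", line 20, in big
    return max(cs,key=cv2.contourArea)[:,0]
           ~~~^^^^^^^^^^^^^^^^^^^^^^^^
ValueError: max() iterable argument is empty
```

Run:
```python
from h import *
im=cv2.imread("pics/top0.png");P=pose("top")
def go(n,lo,hi,roi,z):
    p=big(hsv(im,lo,hi),roi);c,s,a=rect(cast(p,z,P));print(n,p.mean(0).round(),c.round(4),np.round(s,1),round(np.degrees(a),1));return p
go("scale",(15,70,120),(35,255,255),(265,190,380,212),.034)
b=go("bed",(0,0,0),(180,90,100),(268,195,380,270),.012)
go("jar",(0,0,0),(180,60,100),(270,265,310,305),.105)
go("bluec",(95,60,40),(130,255,255),(295,150,365,195),.045)
go("cap",(55,60,20),(90,255,130),(390,155,455,205),.06)
print(cast([[272,257],[280,257],[277,196],[371,203],[371,207]],.034,P).round(4))
cv2.imwrite("pics/crop0.png",cv2.resize(im[180:310,220:510],None,fx=2.7,fy=2.7,interpolation=cv2.INTER_CUBIC))
```

```text
scale [323. 200.] [ 0.6486 -0.0095] [235.7  11.4] 86.2
bed [324. 233.] [ 0.5684 -0.0123] [225.2 144.2] 86.4
jar [290. 288.] [0.4223 0.0662] [54.5 52.5] 46.0
bluec [313. 175.] [0.7086 0.0179] [62.5 44.3] 6.4
cap [410. 185.] [ 0.6882 -0.2261] [80.1 38.7] 11.3
[[ 0.5023  0.1163  0.034 ]
 [ 0.5026  0.0964  0.034 ]
 [ 0.6568  0.1078  0.034 ]
 [ 0.6424 -0.1296  0.034 ]
 [ 0.6322 -0.1296  0.034 ]]
```

View pics/crop0.png

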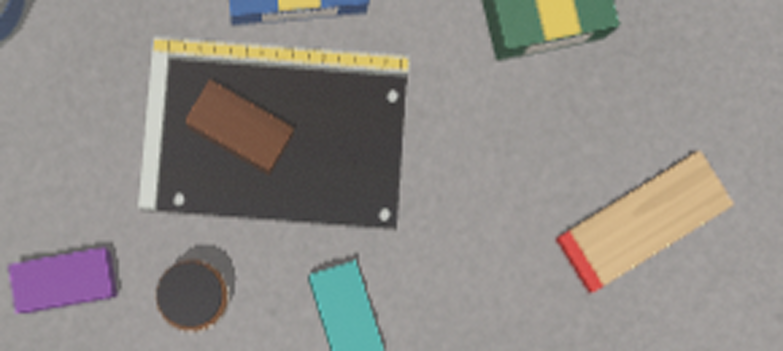

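The close crop confirms the brown offcut on the bed near the corner at about (240,125), the pale board with its red end at (580,262), the end stop on the left at +y, and the fence with the scale on top. The sizes and the two corner estimates agree, so I take the jig yaw as -3.7° and the corner as (0.648, 0.0955).

```bash
cat >> h.py <<'E'
def best(p,a):
    """down pose whose half-turn variant needs the least joint travel"""
    q0=np.array(arm.read_joint_positions());o=[]
    for k in(0,np.pi):
        q=arm.ik(p,down(a+k))
        if q is not None:o.append((np.abs(np.array(q)-q0).max(),k))
    return down(a+min(o)[1])
def st(n):print(n,round(arm.read_time(),2),np.round(arm.read_tool_pos(),4),"F",np.round(arm.read_ft_force(),1),"open",round(arm.read_opening(),3),flush=True)
E
python3 - <<'E'
from h import *
x,y=.5775,.0274;q=best([x,y,.25],np.radians(150))
arm.movep([x,y,.25],q);st("hover")
P=pose("wrist");w=snapshot("wrist");cv2.imwrite("pics/w1.png",w)
p=big(hsv(w,(3,80,30),(18,255,200)));c,s,a=rect(cast(p,.057,P));print(c.round(4),np.round(s,1),np.degrees(a),p.min(0),p.max(0))
E
```

```text
hover 2.67 [0.5776 0.029  0.2499] F [ 0.1  0.9 -0.4] open 1.001
[0.5788 0.0279] [94.3 45.7] 60.407257 [287 169] [355 301]
```

Run:
```python
from h import *
x,y=.578,.0277
arm.line_to([x,y,.094],.15);st("down")
arm.move_gripper(0.0,40);st("grip");print(arm.read_finger_force())
arm.line_to([x,y,.26],.2);st("lift")
P=pose("top");cv2.imwrite("pics/top1.png",snapshot("top"))
bx,by=.457,.386;q=best([bx,by,.26],np.radians(-23))
arm.movep([bx,by,.26],q);st("bin");print(arm.read_finger_force())
cv2.imwrite("pics/w2.png",snapshot("wrist"))
```

```text
down 3.92 [0.5786 0.0276 0.0948] F [0.8 0.6 0.3] open 1.003
grip 4.38 [0.5784 0.0277 0.0947] F [-0.3  0.1  4.4] open 0.521
42.21131980419159
lift 5.36 [0.5771 0.028  0.2586] F [ 0.2 -0.5 -1.2] open 0.519
bin 6.82 [0.4584 0.3839 0.2602] F [ 0.7  0.  -2. ] open 0.521
41.55841112136841
```

View pics/w2.png

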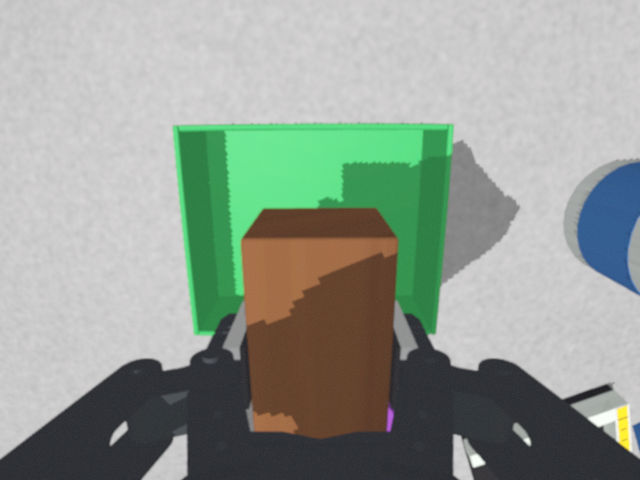

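The offcut is held over the bin, whose rim corners are at about (176,127), (452,127), (436,332) and (196,332). I'll check the bin centre from these and then release.

Run:
```python
from h import *
c=cast([[176,127],[452,127],[436,332],[196,332]],.07,pose("wrist"));print(c.round(4),np.linalg.norm(np.diff(c,axis=0),axis=1));m=c.mean(0)
print("bin centre",m)
im=cv2.imread("pics/top1.png");P=pose("top")
for n,lo,hi,roi,z in(("scale",(15,70,120),(35,255,255),(265,190,380,212),.034),("bed",(0,0,0),(180,90,100),(268,195,380,270),.012)):
    r=rect(cast(big(hsv(im,lo,hi),roi),z,P));print(n,r[0],r[1],np.degrees(r[2]))
if np.hypot(*(m[:2]-[.457,.386]))<.02:
    x,y=m[:2]
    arm.line_to([x,y,.26],.15);arm.line_to([x,y,.105],.15);st("low")
    arm.move_gripper(.85);st("rel");arm.line_to([x,y,.24],.25)
    b=[.4978,-.3533,.27];q=best(b,np.radians(31.7))
    arm.movep([.5,.15,.3],q);arm.movep(b,q);arm.move_gripper(1.0);st("board")
    P=pose("wrist");w=snapshot("wrist");cv2.imwrite("pics/w3.png",w);cv2.imwrite("pics/top2.png",snapshot("top"))
    p=big(hsv(w,(0,50,100),(30,255,255)));r=rect(cast(p,.022,P));print(r[0],r[1],np.degrees(r[2]),p.min(0),p.max(0))
    p=big(hsv(w,(0,150,80),(6,255,255)));print("red",cast(p,.022,P).mean(0))
```

```text
[[0.4044 0.4875 0.07  ]
 [0.5661 0.4179 0.07  ]
 [0.5102 0.2833 0.07  ]
 [0.347  0.3536 0.07  ]] [0.17609008 0.1457668  0.17769969]
bin centre [0.45691504 0.38553287 0.07      ]
scale [ 0.64436292 -0.08276326] (88.98491668701172, 9.852799415588379) 86.43686
bed [ 0.56079004 -0.05330257] (182.04591369628906, 158.198486328125) -17.877682
low 8.3 [0.4576 0.3858 0.1059] F [-0.3 -0.6 -2.2] open 0.518
rel 8.69 [0.457  0.3857 0.1054] F [ 0.1 -0.3  0.8] open 0.851
board 12.78 [ 0.4982 -0.3527  0.27  ] F [ 0.2 -0.8  1.1] open 0.997
[ 0.49780185 -0.35629025] (160.83258056640625, 60.53969955444336) -58.28151 [285 115] [362 307]
red [ 0.45904671 -0.2936479   0.022     ]
```

View pics/w3.png

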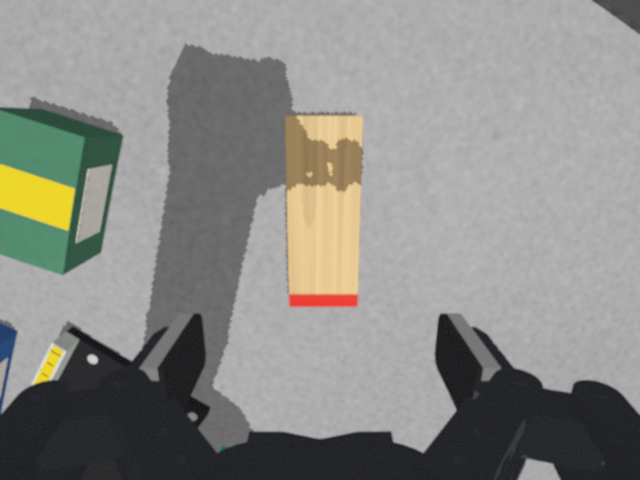

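View pics/top2.png

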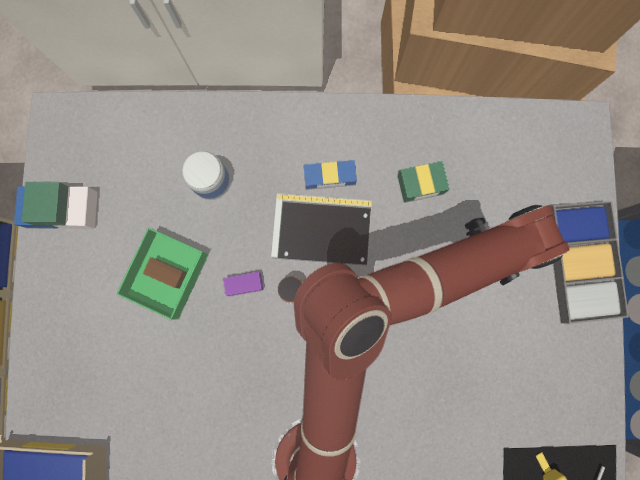

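The dark offcut lies in the bin at (165,272) in the top view and the jig is clear. The wrist view shows the board from (285,115) to (362,307), measuring 160.8 x 60.5 mm, which fits. Next I grasp it and lay it on the bed clear of both fences.

Run:
```python
from h import *
x,y=.4978,-.3563
q0=Rot.from_quat(best([x,y,.27],np.radians(31.72)))
arm.line_to([x,y,.27],.15,ori=q0.as_quat());arm.line_to([x,y,.10],.2);arm.line_to([x,y,.077],.06);st("down")
arm.move_gripper(0.0,40);st("grip");print(arm.read_finger_force())
if arm.read_opening()<.5: raise SystemExit("missed")
z0=arm.read_tool_pos()[2]
arm.line_to([x,y,.2],.2);st("lift")
q=(Rot.from_euler("z",np.radians(-3.65-31.72))*q0).as_quat()
px,py=.5793,-.0053
arm.movep([px,py,.2],q);st("above");cv2.imwrite("pics/w4.png",snapshot("wrist"))
arm.line_to([px,py,.1],.2)
for z in np.arange(.097,.0865,-.002):
    arm.line_to([px,py,z],.04);f=arm.read_ft_force()[2]
    if f>4:break
st("set")
arm.move_gripper(.85);st("rel");arm.line_to([px,py,.2],.2)
P=pose("wrist");w=snapshot("wrist");cv2.imwrite("pics/w5.png",w)
p=big(hsv(w,(0,50,100),(30,255,255)));r=rect(cast(p,.034,P));print(r[0],r[1],np.degrees(r[2]))
```

```text
down 14.67 [ 0.4977 -0.3563  0.0766] F [ 0.6 -0.3  1.4] open 0.999
grip 15.03 [ 0.498  -0.3567  0.0776] F [ 0.3 -0.7  3.2] open 0.69
44.49492573738098
lift 15.79 [ 0.4975 -0.3553  0.1986] F [ 0.3 -0.2 -1.8] open 0.689
above 17.14 [ 0.579  -0.0068  0.1999] F [ 0.2 -0.1 -1. ] open 0.683
set 19.34 [ 0.5795 -0.0056  0.0895] F [-3.   2.1 14.9] open 0.691
rel 19.63 [ 0.5792 -0.0052  0.0866] F [ 1.  -0.3  0. ] open 0.849
[ 0.58010376 -0.00528187] (160.9923553466797, 61.43323516845703) 86.51653
```

View pics/w5.png

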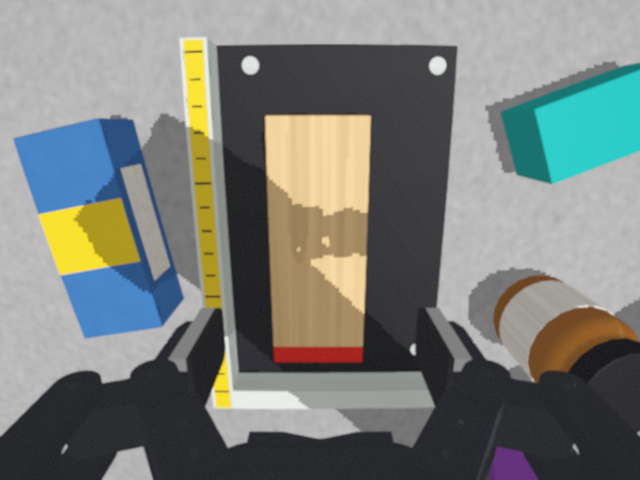

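The board lies flat on the bed with its red end at (318,355) towards the end stop and clear of both fences. Now I push it home with closed fingers, watching the force.

```bash
cat >> h.py <<'E'
J=np.radians(-3.6);XJ=np.array([np.cos(J),np.sin(J)]);YJ=np.array([-np.sin(J),np.cos(J)]);CO=np.array([.648,.0955])
def w(x,y,z):return [*(CO+x*XJ+y*YJ),z]
def rel():return np.array([(np.array(arm.read_tool_pos())[:2]-CO)@XJ,(np.array(arm.read_tool_pos())[:2]-CO)@YJ])
def push(x,y,z,ax,end,lim=12,step=.002,v=.03):
    """creep along jig axis ax up to 'end' or until the push force passes lim"""
    d=(XJ,YJ)[ax];p=[x,y];b=np.array(arm.read_ft_force())[:2]@d
    while p[ax]<end:
        p[ax]+=step;arm.line_to(w(*p,z),v);f=b-np.array(arm.read_ft_force())[:2]@d
        if f>lim:break
    print("push axis",ax,"cmd",np.round(p,4),"rel",rel().round(4),"F",round(f,1),"t",round(arm.read_time(),2),flush=True);return p
E
python3 - <<'E'
from h import *
arm.move_gripper(0.0)
x,y=-.125,-.105
q=best(w(x,y,.2),J)
arm.line_to(w(x,y,.2),.2,ori=q);arm.line_to(w(x,y,.105),.2)
b=arm.read_ft_force()[2]
z=.105
while z>.084:
    z-=.002;arm.line_to(w(x,y,z),.04)
    if arm.read_ft_force()[2]-b>4:break
st("probe");z=max(z+.004,.087);arm.line_to(w(x,y,z),.05);print("z",z)
p=push(x,y,z,0,-.066)
p[0]-=.012;arm.line_to(w(*p,z),.08);arm.line_to(w(*p,.16),.2)
print("Z",z)
P=pose("top");t=snapshot("top");cv2.imwrite("pics/t6.png",t)
arm.line_to(w(-.09,-.21,.2),.2);st("up")
P=pose("wrist");v=snapshot("wrist");cv2.imwrite("pics/w6.png",v)
c=big(hsv(v,(0,50,100),(30,255,255)));r=rect(cast(c,.034,P));print(r[0],r[1],np.degrees(r[2]),"rel",(r[0]-CO)@XJ,(r[0]-CO)@YJ)
E
```

```text
probe 24.93 [ 0.5166 -0.0016  0.0847] F [-2.7  1.6 12.3] open 0.001
z 0.087
push axis 0 cmd [-0.069 -0.105] rel [-0.0742 -0.1052] F 12.9 t 32.17
Z 0.087
up 33.76 [ 0.545  -0.107   0.1989] F [-0.6  0.2 -0.3] open -0.003
[ 0.60591382 -0.06030861] (68.81169891357422, 62.46149826049805) 86.739105 rel -0.032219830668029484 -0.15814376952022136
```

Run:
```python
from h import *
z=.088;x=-.030
arm.line_to(w(x,-.215,.2),.2);arm.line_to(w(x,-.215,z),.15);st("low")
arm.line_to(w(x,-.178,z),.06)
p=push(x,-.178,z,1,-.150)
p[1]-=.014;arm.line_to(w(*p,z),.1);arm.line_to(w(*p,.13),.2)
arm.line_to(w(-.1,-.085,.13),.25);arm.line_to(w(-.1,-.085,z),.15)
arm.line_to(w(-.080,-.085,z),.08)
p=push(-.080,-.085,z,0,-.062,step=.003)
p[0]-=.014;arm.line_to(w(*p,z),.1);arm.line_to(w(*p,.2),.25)
arm.line_to(w(-.06,-.20,.25),.3,);st("up")
v=snapshot("wrist");cv2.imwrite("pics/w7.png",v)
```

```text
low 35.16 [ 0.605  -0.1177  0.089 ] F [-0.5 -0.2  1.4] open 0.001
push axis 1 cmd [-0.03  -0.162] rel [-0.0303 -0.1709] F 13.9 t 37.92
push axis 0 cmd [-0.068 -0.085] rel [-0.0741 -0.0852] F 14.9 t 41.02
up 42.48 [ 0.5752 -0.1007  0.2487] F [0.2 0.3 0.9] open -0.002
```

View pics/w7.png

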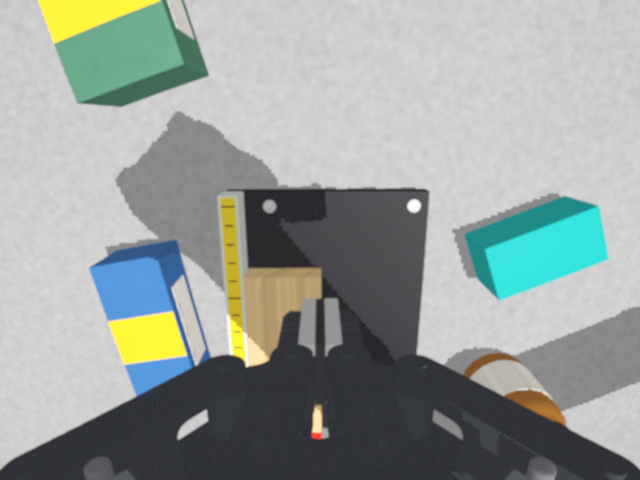

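The board's long side is against the scale fence at column 245, but the gripper hides the corner. I'll move back and look at the corner.

Run:
```python
from h import *
arm.line_to(w(-.05,.06,.27),.3);arm.pause(.3);st("look")
P=pose("wrist");v=snapshot("wrist");cv2.imwrite("pics/w8.png",v);cv2.imwrite("pics/t8.png",snapshot("top"))
c=big(hsv(v,(0,50,90),(30,255,255)));print(c.min(0),c.max(0))
x0,y0=np.maximum(c.min(0)-25,0);x1,y1=c.max(0)+25
k=cv2.resize(v[y0:y1,x0:x1],None,fx=2.2,fy=2.2,interpolation=cv2.INTER_CUBIC);print(k.shape,x0,y0)
cv2.imwrite("pics/w8c.png",k[:600,:800])
r=rect(cast(c,.034,P));print(r[1],np.degrees(r[2]),"rel",(r[0]-CO)@XJ,(r[0]-CO)@YJ)
```

```text
look 43.85 [0.6019 0.1571 0.2702] F [-0.1  0.2 -0.6] open 0.001
[251   0] [337 144]
(372, 299, 3) 226 0
(99.77169036865234, 60.78404235839844) 86.45623 rel -0.03171407186467411 -0.05283153685912387
```

View pics/w8c.png

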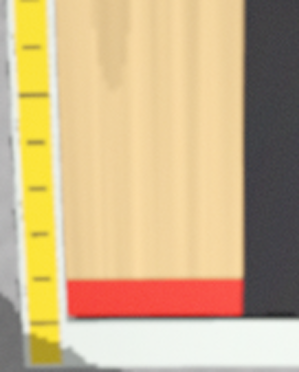

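There is a thin dark line at the red end, at crop (150,317), that might be a gap of up to 1 mm. There is time left, so I repeat both pushes a little firmer and look again.

Run:
```python
from h import *
z=.088;x=-.030
arm.line_to(w(x,-.19,.2),.35);arm.line_to(w(x,-.19,z),.2)
arm.line_to(w(x,-.168,z),.08)
p=push(x,-.168,z,1,-.150,lim=20,step=.003)
p[1]-=.02;arm.line_to(w(*p,z),.1);arm.line_to(w(*p,.13),.25)
arm.line_to(w(-.09,-.08,.13),.3);arm.line_to(w(-.09,-.08,z),.2)
arm.line_to(w(-.076,-.08,z),.08)
p=push(-.076,-.08,z,0,-.055,lim=20,step=.003)
p[0]-=.02;arm.line_to(w(*p,z),.1);arm.line_to(w(*p,.2),.3)
arm.line_to(w(-.03,.12,.22),.35);arm.pause(.2);st("look")
v=snapshot("wrist");cv2.imwrite("pics/w9.png",v);cv2.imwrite("pics/t9.png",snapshot("top"))
c=big(hsv(v,(0,150,60),(6,255,255)));print(c.min(0),c.max(0))
m=c.mean(0).astype(int);x0=max(m[0]-90,0);y0=max(m[1]-70,0)
cv2.imwrite("pics/w9c.png",cv2.resize(v[y0:y0+140,x0:x0+180],None,fx=4,fy=4,interpolation=cv2.INTER_CUBIC))
```

```text
push axis 1 cmd [-0.03 -0.15] rel [-0.0302 -0.1694] F 20.2 t 47.48
push axis 0 cmd [-0.064 -0.08 ] rel [-0.0735 -0.0805] F 22.0 t 50.33
look 52.15 [0.6254 0.215  0.2201] F [-0.8 -0.8  0.9] open 0.002
[273  20] [373  46]
```

View pics/w9c.png

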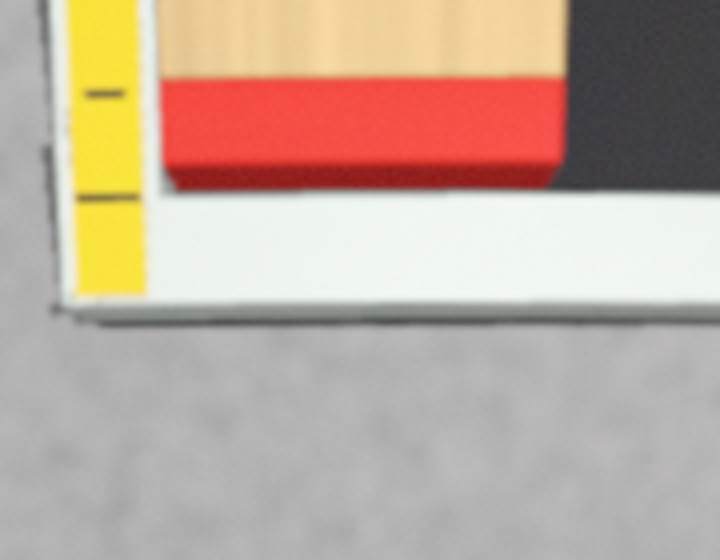

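This view shows a gap of about 3.5 mm at the red end: the dark red end face is visible at crop rows 165–190. My last retract left the finger still touching the board when I lifted, which dragged it. I'll redo the end push last with a proper retract, and check the gap numerically because my ten views are used.

```bash
cat >> h.py <<'E'
def gap(v,c):
    """per-column rows of shaded (non bright red, non white) pixels between red top and the stop's top, and red width"""
    H=cv2.cvtColor(v,cv2.COLOR_BGR2HSV).astype(int);o=[]
    x0,x1=c[:,0].min(),c[:,0].max()
    for x in np.linspace(x0+8,x1-8,6).astype(int):
        col=H[:,x];top=[r for r in range(480) if (col[r,0]<=6 or col[r,0]>174) and col[r,1]>150 and col[r,2]>200]
        e=max(top);n=0
        while e+1+n<480 and not(col[e+1+n,1]<60 and col[e+1+n,2]>170):n+=1
        o.append((int(e),n))
    print("red width",x1-x0,"(last red row, shaded rows)",o,flush=True);return np.mean([a[1] for a in o])*60/(x1-x0)
E
python3 - <<'E'
from h import *
v=cv2.imread("pics/w9.png");print("old gap mm",gap(v,big(hsv(v,(0,150,60),(6,255,255)))))
z=.088;x=-.028
arm.line_to(w(x,-.195,.2),.45);arm.line_to(w(x,-.195,z),.25)
arm.line_to(w(x,-.172,z),.08)
p=push(x,-.172,z,1,-.150,lim=14,step=.003)
arm.line_to(w(x,-.19,z),.08);print(rel());arm.line_to(w(x,-.19,.2),.3)
arm.line_to(w(-.03,.12,.22),.45);arm.pause(.2);st("look")
v=snapshot("wrist");cv2.imwrite("pics/w10.png",v)
c=big(hsv(v,(0,150,60),(6,255,255)));print(c.min(0),c.max(0),"gap mm",gap(v,c))
E
```

```text
red width 100 (last red row, shaded rows) [(40, 8), (40, 8), (40, 7), (40, 7), (40, 7), (40, 7)]
old gap mm 4.4
push axis 1 cmd [-0.028 -0.16 ] rel [-0.0281 -0.1706] F 14.5 t 55.13
[-0.02786512 -0.18887105]
look 57.23 [0.6256 0.2147 0.22  ] F [-0.1 -0.3  0.6] open 0.0
red width 99 (last red row, shaded rows) [(47, 2), (47, 1), (47, 1), (47, 1), (47, 1), (47, 1)]
[273  28] [372  48] gap mm 0.7070707070707071
```

The red end is now flush: only the one blended edge row remains, constant across the whole width, so it is square too. Next I check the long side the same way and then hand in if it passes.

Run:
```python
from h import *
arm.line_to(w(-.03,.05,.27),.3);arm.pause(.1);st("v")
v=snapshot("wrist");cv2.imwrite("pics/w11.png",v);H=cv2.cvtColor(v,cv2.COLOR_BGR2HSV).astype(int)
c=big(hsv(v,(0,50,90),(30,255,255)),(0,0,400,200));print(c.min(0),c.max(0))
for r in range(4,c[:,1].max()-4,18):
    xs=c[c[:,1]==r][:,0]
    if len(xs): l=xs.min();print(r,l,xs.max(),[tuple(map(int,t)) for t in H[r,l-5:l+2]])
```

```text
v 57.81 [0.6211 0.1481 0.2694] F [-0.1  0.6 -0.1] open -0.002
[280   0] [365 155]
4 280 365 [(25, 81, 242), (29, 24, 233), (49, 9, 234), (37, 10, 222), (20, 45, 215), (19, 84, 225), (20, 91, 232)]
22 280 365 [(25, 102, 247), (25, 40, 244), (36, 11, 238), (41, 9, 229), (20, 32, 221), (18, 74, 225), (19, 89, 233)]
40 280 365 [(25, 137, 248), (25, 64, 240), (28, 18, 235), (47, 8, 231), (24, 18, 211), (19, 66, 214), (19, 88, 228)]
58 281 365 [(24, 83, 246), (26, 21, 240), (54, 5, 237), (34, 8, 224), (18, 47, 217), (19, 86, 228), (19, 90, 233)]
76 281 364 [(26, 122, 250), (25, 54, 244), (34, 15, 240), (51, 8, 231), (21, 25, 213), (19, 74, 218), (19, 91, 231)]
94 281 364 [(26, 144, 251), (24, 67, 246), (28, 16, 239), (60, 5, 238), (33, 10, 225), (18, 50, 218), (19, 88, 229)]
112 282 363 [(25, 110, 246), (26, 43, 239), (36, 11, 236), (43, 8, 228), (19, 32, 216), (19, 77, 223), (19, 91, 232)]
130 282 363 [(26, 138, 250), (25, 69, 246), (27, 24, 240), (40, 10, 235), (26, 16, 222), (18, 57, 221), (19, 86, 230)]
148 282 362 [(26, 168, 250), (25, 102, 248), (25, 40, 243), (35, 13, 235), (16, 15, 223), (3, 64, 224), (2, 143, 235)]
```

The board meets the fence top directly along its visible length with no shaded pixels between them, so the long side is flush too. The gripper is clear of everything, so I hand in.

```bash
python3 -c "
from h import *
print(ticket.finish_job(),arm.read_time())"
```

```text
the job is handed in; nothing more can be done
the job is handed in; nothing more can be done
```

The dark offcut is in the green bin, and the board lies flat on the jig, pushed home with its red end against the end stop and its long side along the back fence (no gap visible in the last wrist-camera checks); the job was handed in at about 58 s with the gripper clear, and the verdict was not shown.

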